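# Hang the dictation headsets on their rails

### The arm

A 6-joint arm with a two-finger parallel gripper is mounted at the origin on the work surface. World frame = base frame: x ahead of the robot, y to its left, z up, the work surface at z = 0. Lengths are in m, angles in rad, forces in N, time in s.
With the tool pointing down it reaches from about 0.3 to 0.85 m from the base axis. Payload 4.2 kg.
Tool frame: the origin (TCP) lies midway between the tips of the shut fingers; the grasp point (between the pads) lies robot.tcp_to_grasp behind it (robot.tcp_to_grasp is the distance from the TCP to the grasp point, in m); y points along the fingers, z is the direction in which the jaws open and shut, and the axes are right-handed (so a half turn about y gives the same grasp; the last joint's range is limited). The gripper opens to 91 mm and grips with 3 to 60 N. Pads are 32 mm wide; open, the fingers measure 118 mm over their backs; the gripper's body (76 mm by 178 mm) begins 60 mm behind the grasp point.
Start: joints at [1.222, 0.32, 1.565, -0, 1.257, -0.02], TCP at [0.186, 0.544, 0.214] pointing down, gripper open.
Joint ranges: [-3.11, 3.11], [-0.84, 2.01], [0.21, 2.61], [-1.34, 4.49], [0.05, 2.63], [-2.56, 2.56]. Speed limits (rad/s): [2.57, 2.57, 3.14, 3.14, 3.14, 3.14].

### API

Orientations are given as [roll, pitch, yaw] about the fixed x, y, z axes, in that order (R = Rz(yaw) Ry(pitch) Rx(roll)).
In Python, from station import robot gives the robot as it stands.
- The arm moves only by the tool drive_tool, never from a script. Its argument "steps" is a list that holds one entry, the list of rows, each a list of 7 numbers: the turn, a rotation vector about the tool's x, y, z in rad, then the shift along the tool's x, y, z in cm, then the opening, from 0 (shut) to 1 (fully open). In form: [[[ax, ay, az, x, y, z, claw], ...]]. A call has 1 to 12 rows; each row shifts and turns the commanded pose from where the row before left it, along the tool's axes as they then stand; what a row does not reach is not made up. A row lasts 1/10 s, in which the tool goes at most 50 mm and 8.59 degrees, less where a joint would pass 70% of its speed; a pose out of reach is approached as far as the arm can. A call with a gripper value outside its range is refused whole. The fingers move at their own pace and stop on an object; "newtons" is the grip in N (left out, the last holds). Time passes only in rows, so rows that do not move let the fingers close. It gives the time, the measured TCP pose, the force and the opening at its end, in the units of the state.
- robot.sense(): the state, without advancing time (a new reading comes with each control period).
- robot.capture(name): name is "side" or "top"; returns a dict with "image" (420x560x3 uint8, red, green, blue), "depth" (420x560 float32, m along the optical axis (not along the pixel's ray), 0 where there is no reading), "K" (3x3 intrinsics, pixels), "extrinsics" (4x4, takes a point from world to camera coordinates). Camera axes: x right, y down, z forward; pixel columns grow to the right and rows downward; lengths in m; the calibration is good to about 2 mm. A picture is of the moment at which its call begins.
- robot.job_done(): hands the job in, once; it reports no verdict.
Trained networks look in the newest picture that a camera, given by its name, has taken for a name from the list of things; names that differ only in an ending like _2 or _b are one class to them, and where a whole thing is asked for, a point or a joint stands for the part that bears it (a point fixed in the world has none). Each returns a list of dicts, best first, with "p" (0 to 1); they miss things now and then, are a little off and sometimes report something else, mostly with a low value. They report only what shows in the picture. A call takes as long as a camera call. They do not tell look-alikes from the thing itself.
- robot.outline_of(target, camera): "pixels" (420x560 bool, what is visible of it) and "centre" ([column, row] in pixels, amid what is visible of it).
- robot.mark_of(target, camera): "centre" ([column, row] in pixels: a listed point, or the origin of a listed thing).
The state is a dict: "t": time; "q": joint angles; "qvel": joint speeds; "joint_torque": joint torques, N m; "tool_pos": TCP position; "orientation": TCP orientation; "wrist_force": force on the tool from outside, world axes, zero at the start; "moment": the same for the moment, N m; "width": finger opening in m.
Only numpy, scipy, OpenCV 4.12 (cv2) and the standard library are available. Lean on these libraries where they do the work, as an engineer would, in place of code of your own. Each camera call takes 0.05 s, during which the arm holds its last target. There are 200 camera calls.

### The job

The two dictation headsets lean in the sloped dock on the microscope bench: hang each by its headband over the bar of a stand, cups hanging free either side of the bar, the one with the microphone stalk on the longer rail and the plain one on the shorter rail. Lower them onto the bars rather than dropping them, do not knock the lamp, and leave the bottle, slide box and tube rack where they stand.

Things in the scene. Friction and masses are not known exactly. Their poses are not given: they have to be found in the camera images.
- mic_mid (a point): Middle (83 above feet) of the microphone headset, black/grey, about 220 g, an upside-down U on two ear cups; x from cup to cup, z from feet to crown (leans 35 deg at first). 163 wide (x), 166 tall, cups 78 wide (y), 100 tall, inner faces at x = +-49. Unlike the plain one it has a short ball-ended microphone stalk on the -x cup, reaching y = -91, 33 above feet. Mm.
- mic_crown (a point): Middle of the underside of that headset's band at its top, 154.5 above the feet, same axes; comes to lie on the bar. The band is a half circle in the x-z plane: centre 85 above the feet at x = 0, inner radius 69, outer 81; 24 wide in y with flat side faces, good to pinch across y anywhere on the arch above the cups. Mm.
- plain_mid (a point): Middle (83 above feet) of the plain headset: same make, size, axes and mass as the microphone headset, also leaning in the dock, but without any microphone stalk.
- plain_crown (a point): Middle of the underside of the plain headset's band at its top, 154.5 mm above its feet; same axes and same band as the other headset.
- long_rail_mid (a point): Fixed steel stand with the longer bar: level bar, 16 in diameter, on two 14-thick posts 190 apart (centres), with end discs 28 in diameter. Point: top of the bar at mid-length, 180 above the bench. y along the bar, x level across it, z up. Foot plates 70 x 30 under the posts. Mm.
- short_rail_mid (a point): Fixed steel stand with the shorter bar: as the longer one, but posts 120 apart. Point: top of the bar at mid-length, 180 mm above the bench. y along the bar, x across it, z up.
- dock_mid (a point): Fixed white sloped dock in which both headsets rest, one either side of this point (95 along its x), 36 above the bench, at the height of the cups' feet. 380 long (its x). Its ledge and back are tilted 35 deg, so the headsets lean 35 deg towards its own +y (the robot's side): +y cup faces on the back, which is 92 high along the slope; feet on the ledge. Mm.
- lamp_head (a point): Fixed bench lamp behind the dock: conical shade, 76 in diameter, 48 high. Point: centre of its lower rim, 280 above the bench; its 12-thick stem stands 75 from here along its +x, up to 356, from a 100-wide foot, and carries it by a gooseneck. It hangs behind the gap between the two headsets. Mm.
- reagent_mid (a point): Bystander: loose amber glass bottle, 48 mm in diameter, about 115 mm tall. Point: centre, 57 mm up.
- slidebox_mid (a point): Bystander: loose flat white slide box, 90 x 130 x 34 mm high. Point: centre.
- tuberack_mid (a point): Bystander: loose white tube rack with capped tubes, 60 x 110 x 62 mm high. Point: centre, 31 mm up.
Things that resemble listed ones, but are neither listed nor needed, are in the scene too. Leave any orange or purple look-alike of the part that bears plain_mid alone. What is shaped like the part that bears mic_mid but purple is not meant.

How it is judged:
At the end, for the whole second after the job is handed in: Each headset hangs at rest on its own bar: underside of its crown within 30 mm across the bar, -6 to +12 mm of its top, within 75 mm (long) or 40 mm (short) of mid-bar; upright within 0.25 rad, square to the bar within 0.45 rad, either way round (x of mic_crown in the frame of long_rail_mid between -0.03 and 0.03 m and y of mic_crown in the frame of long_rail_mid between -0.075 and 0.075 m and z of mic_crown in the frame of long_rail_mid between -0.006 and 0.012 m and angle between each of mic_crown, plain_crown's own z axis and vertical below 0.25 rad and angle between the x axis of mic_crown and the x axis of long_rail_mid, either way round below 0.45 rad and contact force between mic and long_rail above 0.3 N and linear speed of each of mic, plain below 0.03 m/s and angular speed of each of mic, plain below 0.3 rad/s and x of plain_crown in the frame of short_rail_mid between -0.03 and 0.03 m and y of plain_crown in the frame of short_rail_mid between -0.04 and 0.04 m and z of plain_crown in the frame of short_rail_mid between -0.006 and 0.012 m and angle between the x axis of plain_crown and the x axis of short_rail_mid, either way round below 0.45 rad and contact force between plain and short_rail above 0.3 N); the robot touches nothing.
It fails at once if the microphone headset is let go more than about 35 mm above the bar (height (world z) of mic_crown above 0.215 m and contact force between each of the fingers, the arm and mic below 0.01 N).
It fails at once if the plain headset is let go more than about 35 mm above the bar (height (world z) of plain_crown above 0.215 m and contact force between each of the fingers, the arm and plain below 0.01 N).
It fails at once if the bottle, slide box or tube rack is moved more than 25 mm (distance of any of reagent_mid, slidebox_mid, tuberack_mid from where it was at the start of the episode above 0.025 m).
It fails at once if the robot or a headset knocks the lamp (over 3 N) (contact force between any of the arm, the fingers, mic, plain and lamp above 3 N).
It also fails if it takes over 72 s, if anything falls off the work surface, if the arm or the gripper's body presses on something with over 40 N, if the wrist force passes 120 N, or if a joint passes its speed limit or range.

## Working session

There is one attempt and no reset: what is moved stays moved. The work goes in short steps, Python scripts to look and compute and a tool call to move; the robot and the scene stay as the last step left them, time stands still between calls to the robot, and variables do not carry over. Pictures are saved under pics/ and viewed, about 8 in all and at most 12, crops included, and the job is handed in when it is done.

Besides the shell and the picture viewer there is one more tool, called by a JSON object that holds its "op" and its "data", one argument or row to a line. drive_tool: Moves the arm, as the interface text tells. Its arguments: {"type":"object","properties":{"steps":{"type":"array"},"newtons":{"type":"number"}},"required":["steps"]}

```bash
ls; mkdir -p pics; python3 - <<'E'
from station import robot
import cv2, numpy as np
print(robot.sense(), robot.tcp_to_grasp)
ims=[]
names="mic_mid mic_crown plain_mid plain_crown long_rail_mid short_rail_mid dock_mid lamp_head reagent_mid slidebox_mid tuberack_mid".split()
for c in ("side","top"):
    d=robot.capture(c); np.savez(f"{c}0.npz",**d)
    cv2.imwrite(f"pics/{c}0.png",d["image"][...,::-1])
    Ti=np.linalg.inv(d["extrinsics"]);K=d["K"]
    print(c,np.round(Ti,3).tolist(),np.round(K,1).tolist())
    for n in names:
        out=[]
        for r in robot.mark_of(n,c)[:4]:
            u,v=r["centre"];z=d["depth"][min(419,max(0,int(v))),min(559,max(0,int(u)))]
            P=Ti@np.r_[np.linalg.inv(K)@[u,v,1]*z,1]
            out.append((round(r["p"],2),[round(u),round(v)],np.round(P[:3],3).tolist()))
        print(n,out)
print(robot.sense()["t"])
E
```

```text
pics
{'t': 0.0, 'q': array([ 1.22198914e+00,  3.20274520e-01,  1.56567790e+00,  2.10758617e-05,
        1.25735727e+00, -2.00136597e-02]), 'qvel': array([-0.00147613, -0.00129283,  0.00070851, -0.00108574,  0.00067839,
       -0.00031045]), 'joint_torque': array([ 1.29083099e-03, -4.12456656e+01, -2.31976014e+01,  7.28784339e-02,
        4.55361174e-02, -1.49941784e-04]), 'tool_pos': array([0.18549924, 0.54373279, 0.21313068]), 'orientation': array([-1.57251261e+00,  5.43956123e-05, -3.28800092e-01]), 'wrist_force': array([-1.22307224,  0.7281137 ,  0.2779823 ]), 'moment': array([-0.01529146, -0.06072137, -0.01747228]), 'width': 0.09119024677915433} 0.0188
side [[0.95, -0.216, 0.225, 0.222], [-0.311, -0.619, 0.721, -1.0], [-0.017, -0.755, -0.655, 0.998], [0.0, 0.0, 0.0, 1.0]] [[463.8, 0.0, 274.9], [0.0, 463.8, 205.4], [0.0, 0.0, 1.0]]
mic_mid [(0.73, [284, 232], [0.537, -0.078, 0.05]), (0.64, [259, 403], [0.325, -0.523, 0.001])]
mic_crown [(0.7, [229, 412], [0.257, -0.519, -0.003]), (0.16, [311, 269], [0.54, -0.277, 0.102])]
plain_mid [(0.63, [351, 210], [0.63, -0.287, 0.282]), (0.59
[... 1146 characters left out ...]
-0.323, 0.177]), (0.45, [346, 260], [0.361, -0.266, 0.033])]
plain_mid [(0.81, [464, 197], [0.55, -0.634, -0.0])]
plain_crown [(0.93, [300, 221], [0.474, -0.127, 0.18]), (0.73, [480, 214], [0.494, -0.661, 0.05]), (0.65, [270, 101], [0.845, -0.041, 0.051])]
long_rail_mid [(0.62, [120, 188], [0.569, 0.364, 0.173])]
short_rail_mid [(0.84, [207, 186], [0.572, 0.123, 0.184]), (0.17, [331, 192], [0.566, -0.225, 0.038])]
dock_mid [(0.75, [331, 193], [0.564, -0.223, 0.038])]
lamp_head [(0.57, [355, 155], [0.62, -0.254, 0.329])]
reagent_mid [(0.63, [255, 258], [0.373, 0.002, 0.114])]
slidebox_mid [(0.86, [176, 272], [0.331, 0.247, 0.035])]
tuberack_mid [(0.62, [346, 260], [0.362, -0.265, 0.031])]
1.2
```

View pictures.

View pics/side0.png

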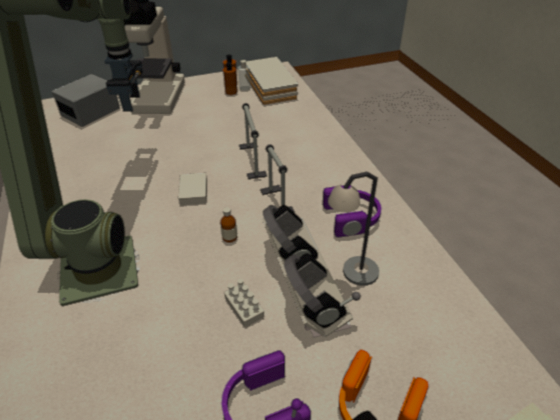

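View pics/top0.png

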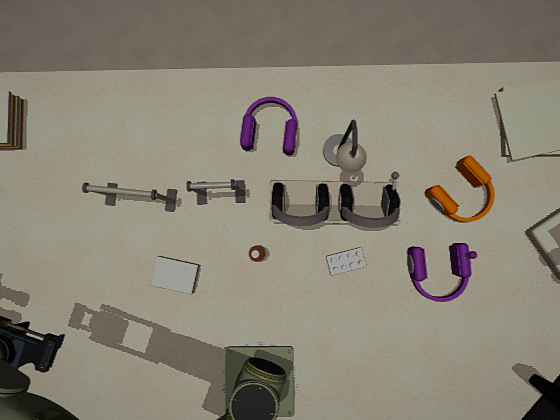

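The microphone headset is the right grey one: its ball-ended stalk is at about (395,175) in the top picture, with the band crown at (373,222). The plain one is the grey band at (300,221). The purple headsets at (268,125) and (440,275) and the orange one at (465,195) are look-alikes. The long bar spans columns 85–175 and the short one 187–245. Next I'll fit exact poses from depth and make one confirming crop.

```bash
cat > h.py <<'E'
import numpy as np, cv2
def cloud(d):
    K,E,z=d["K"],d["extrinsics"],d["depth"]
    v,u=np.mgrid[:420,:560]
    p=np.stack([(u-K[0,2])/K[0,0]*z,(v-K[1,2])/K[1,1]*z,z],-1)
    Ti=np.linalg.inv(E); w=p@Ti[:3,:3].T+Ti[:3,3]; w[z<=0]=np.nan
    return w
E
python3 - <<'E'
from h import *
from scipy.optimize import least_squares
s=np.sin(np.radians(35));c=np.cos(np.radians(35))
for cam in ("top","side"):
    d=np.load(cam+"0.npz"); w=cloud(d).reshape(-1,3)
    for n,(a,b) in dict(short=(0.02,0.215),long=(0.225,0.52)).items():
        m=(w[:,0]>.5)&(w[:,0]<.66)&(w[:,1]>a)&(w[:,1]<b)&(w[:,2]>.168)&(w[:,2]<.2)
        p=w[m]; mu=p.mean(0); dr=np.linalg.svd(p-mu)[2][0]; dr*=np.sign(dr[1]); t=(p-mu)@dr
        mid=mu+dr*(t.min()+t.max())/2
        print(cam,n,m.sum(),"mid",mid.round(4),"len",np.ptp(t).round(3),"yaw off y",np.degrees(np.arctan2(-dr[0],dr[1])).round(1),"zmax",np.percentile(p[:,2],[50,95]).round(4))
    for n,y0 in dict(mic=-.325,plain=-.13).items():
        m=(abs(w[:,1]-y0)<.075)&(w[:,0]>.38)&(w[:,0]<.53)&(w[:,2]>.10)&(w[:,2]<.23)
        p=w[m]
        # headset frame relative to dock feet point guess
        f=np.array([.565,y0,.036]); q=p-f
        hx=q[:,1]; hy=-c*q[:,0]-s*q[:,2]; hz=-s*q[:,0]+c*q[:,2]
        k=(hz>.115); hx,hy,hz=hx[k],hy[k],hz[k]
        r=np.hypot(hx,hz-.085); o=r>.07
        print(cam,n,k.sum(),"hy pct",np.percentile(hy,[2,10,25,50,75,90,98]).round(4),"hz max",np.percentile(hz,[90,98]).round(4),"hx range",hx.min().round(3),hx.max().round(3))
        # outer edge: per hx bin max hz -> circle fit R=.081 
        bx=np.arange(-.065,.066,.01);E=[(hx[i],hz[i]) for i in [np.where(abs(hx-b)<.005)[0] for b in bx] if len(i)>2 for i in [i[np.argmax(hz[i])]]]
        E=np.array(E); sol=least_squares(lambda v:np.hypot(E[:,0]-v[0],E[:,1]-v[1])-.081,[0,.085],loss="soft_l1",f_scale=.003)
        print("   circle centre hx,hz",sol.x.round(4),"rms",np.sqrt(np.mean(sol.fun**2)).round(4))
        # yaw: hy face vs hx
        near=hy<np.percentile(hy,50); print("   face slope deg",np.degrees(np.polyfit(hx[near],hy[near],1)[0]).round(1))
d=np.load("top0.npz")["image"]
cv2.imwrite("pics/crop.png",cv2.resize(d[130:240,255:415,::-1],None,fx=5,fy=5,interpolation=cv2.INTER_CUBIC))
E
```

```text
top short 319 mid [0.5735 0.1143 0.1791] len 0.131 yaw off y 1.3 zmax [0.1789 0.1859]
top long 474 mid [0.5613 0.3654 0.1785] len 0.203 yaw off y -6.4 zmax [0.1783 0.1853]
top mic 552 hy pct [-0.0103 -0.0087 -0.0067 -0.0009  0.0078  0.0128  0.0158] hz max [0.1689 0.1714] hx range -0.075 0.075
   circle centre hx,hz [-0.0014  0.0915] rms 0.0011
   face slope deg -0.8
top plain 536 hy pct [-0.0161 -0.0138 -0.0117 -0.0062  0.0026  0.0079  0.0112] hz max [0.1649 0.1664] hx range -0.073 0.075
   circle centre hx,hz [0.0017 0.0878] rms 0.0006
   face slope deg -1.2
side short 198 mid [0.573  0.1153 0.1783] len 0.137 yaw off y 2.2 zmax [0.1785 0.1857]
side long 191 mid [0.5612 0.369  0.1787] len 0.205 yaw off y -6.2 zmax [0.1788 0.1849]
side mic 624 hy pct [-0.0099 -0.0082 -0.0053  0.0016  0.0086  0.013   0.0154] hz max [0.1678 0.1698] hx range -0.075 0.07
   circle centre hx,hz [-0.0012  0.0905] rms 0.0006
   face slope deg -1.5
side plain 440 hy pct [-0.0154 -0.0132 -0.0098 -0.0028  0.0041  0.0085  0.0111] hz max [0.1644 0.1667] hx range -0.073 0.073
   circle centre hx,hz [0.0003 0.0869] rms 0.0006
   face slope deg -2.4
```

View pics/crop.png

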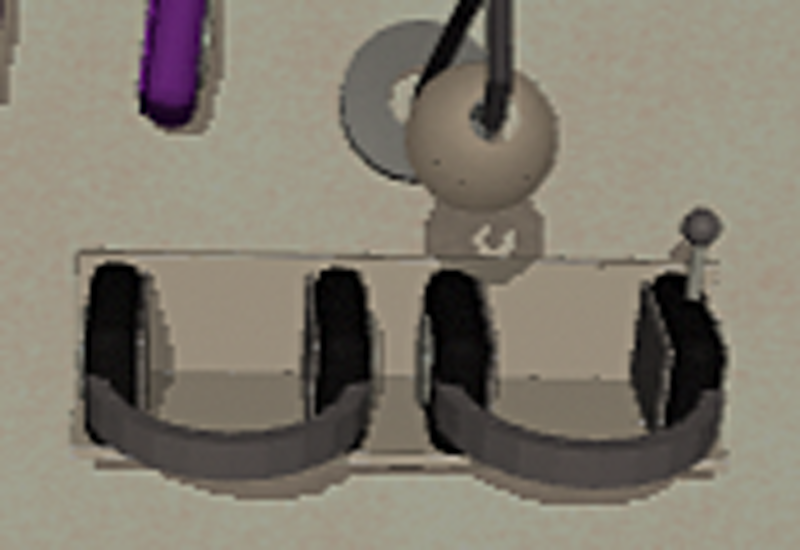

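The crop confirms it: the headset with the stalk, ball at crop (700,228), is the right one; the left has none. I'll write a row planner and move.

```bash
cat >> h.py <<'E'
from scipy.spatial.transform import Rotation as Ro, Slerp
def frame(yaw,tilt=0.):
    "tool R: jaw axis z at heading yaw, tool y tilted by tilt from down towards z"
    h=np.array([np.cos(yaw),np.sin(yaw),0]);u=np.array([0,0,1.])
    y=np.sin(tilt)*h-np.cos(tilt)*u; z=np.cos(tilt)*h+np.sin(tilt)*u
    return np.stack([np.cross(y,z),y,z],1)
def pose(robot):
    s=robot.sense(); print("t",round(s["t"],2),"tcp",s["tool_pos"].round(4),"q",s["q"].round(2),"F",s["wrist_force"].round(2),"w",round(s["width"],4))
    return s["tool_pos"],Ro.from_euler("xyz",s["orientation"]).as_matrix()
def plan(p,R,p2,R2,n):
    rv=(Ro.from_matrix(R).inv()*Ro.from_matrix(R2)).as_rotvec()
    print("turn total",rv.round(3),"per row",(rv/n).round(3),"shift total, tool axes cm",(100*R.T@(np.array(p2)-p)).round(2))
    for i in range(n):
        Ri=R@Ro.from_rotvec(rv*i/n).as_matrix(); print((rv/n).round(3).tolist(),(100*Ri.T@(np.array(p2)-p)/n).round(2).tolist())
    return np.array(p2),R2
def dev(R,yaw,tilt): print("remaining turn",(Ro.from_matrix(R).inv()*Ro.from_matrix(frame(yaw,tilt))).as_rotvec().round(3))
E
python3 - <<'E'
from h import *; from station import robot
p,R=pose(robot)
p,R=plan(p,R,[.40,.10,.32],frame(.6,0),10)
p,R=plan(p,R,[.434,-.298,.2205],frame(-.03,.611),10)
E
```

```text
t 1.2 tcp [0.1857 0.5442 0.214 ] q [ 1.22  0.32  1.56  0.    1.26 -0.02] F [0.18 0.07 0.04] w 0.0911
turn total [-0.     0.642 -0.   ] per row [-0.     0.064 -0.   ] shift total, tool axes cm [ 34.63 -10.61 -35.12]
[-0.0, 0.064, -0.0] [3.46, -1.06, -3.51]
[-0.0, 0.064, -0.0] [3.68, -1.06, -3.28]
[-0.0, 0.064, -0.0] [3.88, -1.06, -3.04]
[-0.0, 0.064, -0.0] [4.07, -1.06, -2.78]
[-0.0, 0.064, -0.0] [4.24, -1.06, -2.52]
[-0.0, 0.064, -0.0] [4.39, -1.06, -2.24]
[-0.0, 0.064, -0.0] [4.53, -1.06, -1.95]
[-0.0, 0.064, -0.0] [4.64, -1.06, -1.66]
[-0.0, 0.064, -0.0] [4.74, -1.06, -1.36]
[-0.0, 0.064, -0.0] [4.82, -1.06, -1.05]
turn total [ 0.59   0.61  -0.192] per row [ 0.059  0.061 -0.019] shift total, tool axes cm [ 34.77   9.95 -19.67]
[0.059, 0.061, -0.019] [3.48, 1.0, -1.97]
[0.059, 0.061, -0.019] [3.57, 0.95, -1.81]
[0.059, 0.061, -0.019] [3.66, 0.92, -1.64]
[0.059, 0.061, -0.019] [3.74, 0.9, -1.47]
[0.059, 0.061, -0.019] [3.81, 0.89, -1.29]
[0.059, 0.061, -0.019] [3.86, 0.89, -1.11]
[0.059, 0.061, -0.019] [3.91, 0.91, -0.93]
[0.059, 0.061, -0.019] [3.94, 0.93, -0.74]
[0.059, 0.061, -0.019] [3.96, 0.97, -0.56]
[0.059, 0.061, -0.019] [3.97, 1.02, -0.38]
```

{"op": "drive_tool", "data": {
  "steps": [
    [[0,0.064,0,3.4,-1.1,-3.5,1],[0,0.064,0,3.6,-1.1,-3.3,1],[0,0.064,0,3.8,-1.1,-3.0,1],[0,0.064,0,4.0,-1.1,-2.8,1],[0,0.064,0,4.2,-1.1,-2.5,1],[0,0.064,0,4.4,-1.1,-2.2,1],[0,0.064,0,4.5,-1.1,-2.0,1],[0,0.064,0,4.6,-1.1,-1.7,1],[0,0.064,0,4.7,-1.1,-1.4,1],[0,0.064,0,4.7,-1.1,-1.0,1]]
  ],
  "newtons": 45
}}

```text
t: 2.2
tool_pos: [0.3954, 0.1029, 0.3244]
orientation: [-1.57, -0.0, -0.971]
wrist_force: [0.5, 0.0, 0.5]
width: 0.0914
```

{"op": "drive_tool", "data": {
  "steps": [
    [[0.059,0.061,-0.019,3.5,0.6,-2.0,1],[0.059,0.061,-0.019,3.6,0.6,-1.8,1],[0.059,0.061,-0.019,3.7,0.8,-1.6,1],[0.059,0.061,-0.019,3.7,0.8,-1.5,1],[0.059,0.061,-0.019,3.8,0.8,-1.3,1],[0.059,0.061,-0.019,3.9,0.9,-1.1,1],[0.059,0.061,-0.019,3.9,0.9,-0.9,1],[0.059,0.061,-0.019,3.9,0.9,-0.7,1],[0.059,0.061,-0.019,4.0,0.9,-0.6,1],[0.059,0.061,-0.019,4.0,0.9,-0.4,1],[0,0,0,0,0,0,1]]
  ]
}}

```text
t: 3.3
tool_pos: [0.4268, -0.2979, 0.2339]
orientation: [-0.963, 0.004, -1.606]
wrist_force: [0.5, 1.7, -0.2]
width: 0.091
```

```bash
python3 - <<'E'
from h import *; from station import robot
p,R=pose(robot)
p,R=plan(p,R,[.434,-.298,.2205],frame(-.03,.611),2)
E
```

```text
t 3.3 tcp [ 0.4268 -0.2979  0.2339] q [-0.92  0.04  2.04  0.68  0.78 -1.31] F [ 0.47  1.68 -0.17] w 0.091
turn total [ 0.003 -0.006 -0.   ] per row [ 0.001 -0.003 -0.   ] shift total, tool axes cm [-0.01  1.51 -0.18]
[0.001, -0.003, -0.0] [-0.0, 0.75, -0.09]
[0.001, -0.003, -0.0] [-0.0, 0.75, -0.09]
```

{"op": "drive_tool", "data": {
  "steps": [
    [[0,0,0,0,3,-0.2,1],[0,0,0,0,3,0,1],[0,0,0,0,2.5,0,1],[0,0,0,0,1,0,1],[0,0,0,0,0,0,1]]
  ]
}}

```text
t: 3.8
tool_pos: [0.4815, -0.2942, 0.1563]
orientation: [-0.962, 0.004, -1.596]
wrist_force: [-0.8, 0.7, -0.3]
width: 0.0916
```

```bash
python3 - <<'E'
from h import *; from station import robot
p,R=pose(robot)
p,R=plan(p,R,[.4801,-.2983,.1549],frame(-.03,.611),1)
ims=[robot.capture(c)["image"] for c in("side","top")]
a=cv2.resize(ims[0][170:350,200:400,::-1],(400,360)); b=cv2.resize(ims[1][120:300,250:450,::-1],(400,360))
cv2.imwrite("pics/g1.png",np.hstack([a,b]))
E
```

```text
t 3.8 tcp [ 0.4815 -0.2942  0.1563] q [-0.81  0.19  2.09  0.84  0.58 -1.44] F [-0.81  0.71 -0.29] w 0.0916
turn total [ 0.002  0.002 -0.006] per row [ 0.002  0.002 -0.006] shift total, tool axes cm [ 0.41  0.03 -0.19]
[0.002, 0.002, -0.006] [0.41, 0.03, -0.19]
```

View pics/g1.png

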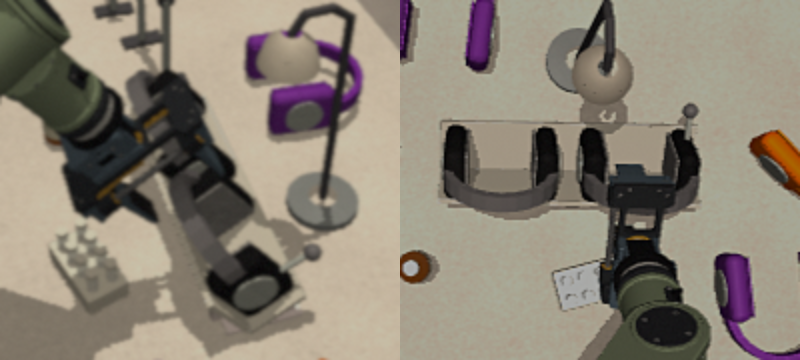

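Both views show the fingers straddling the mic headset's band just to the plain side of the crown, clear of the lamp. I'll correct and close.

{"op": "drive_tool", "data": {
  "steps": [
    [[0,0,0,0.4,0,-0.2,1],[0,0,0,0,0,0,0],[0,0,0,0,0,0,0],[0,0,0,0,0,0,0],[0,0,0,0,0,0,0],[0,0,0,0,0,0,0],[0,0,0,0,0,0,0]]
  ],
  "newtons": 50
}}

```text
t: 4.6
tool_pos: [0.4795, -0.2993, 0.1559]
orientation: [-0.961, 0.002, -1.598]
wrist_force: [0.5, -0.3, -0.4]
width: 0.0461
```

{"op": "drive_tool", "data": {
  "steps": [
    [[0,0,0,0,-1,0,0],[0,0,0,0,-2,0,0],[0,0,0,0,-2,0,0],[0,0,0,0,-2,0,0],[0,0,0,0,-2,0,0],[0,0,0,0,-2,0,0],[0,0,0,0,-2,0,0],[0,0,0,0,-2,0,0],[0,0,0,0,0,0,0]]
  ]
}}

```text
t: 5.5
tool_pos: [0.3932, -0.2983, 0.2817]
orientation: [-0.958, -0.003, -1.6]
wrist_force: [0.2, -0.3, 1.0]
width: -0.0
```

```bash
python3 - <<'E'
from h import *; from station import robot
p,R=pose(robot)
ims=[robot.capture(c)["image"] for c in("side","top")]
a=cv2.resize(ims[0][130:350,180:400,::-1],(400,400)); b=cv2.resize(ims[1][120:320,250:450,::-1],(400,400))
cv2.imwrite("pics/g2.png",np.hstack([a,b]))
E
```

```text
t 5.5 tcp [ 0.3932 -0.2983  0.2817] q [-1.   -0.04  1.99  0.64  0.93 -1.29] F [ 0.23 -0.31  0.98] w -0.0
```

View pics/g2.png

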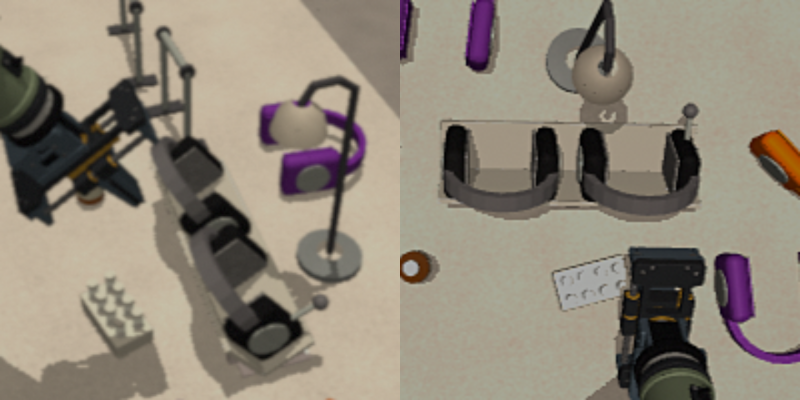

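The fingers shut slowly (46 mm still open after 0.6 s), so I retreated before they gripped. The headset hasn't moved and nothing was touched. I'll reopen fully, go back in and allow more closing time.

{"op": "drive_tool", "data": {
  "steps": [
    [[0,0,0,0,0,0,1],[0,0,0,0,0,0,1],[0,0,0,0,0,0,1],[0,0,0,0,0,0,1],[0,0,0,0,0,0,1],[0,0,0,0,0,0,1],[0,0,0,0,0,0,1],[0,0,0,0,2,0,1],[0,0,0,0,2,0,1],[0,0,0,0,2,0,1],[0,0,0,0,2,0,1],[0,0,0,0,0,0,1]]
  ]
}}

```text
t: 6.8
tool_pos: [0.4393, -0.2973, 0.2111]
orientation: [-0.964, 0.005, -1.597]
wrist_force: [0.2, -0.2, 0.3]
width: 0.0909
```

{"op": "drive_tool", "data": {
  "steps": [
    [[0,0,0,0,2,0,1],[0,0,0,0,2,0,1],[0,0,0,0,1.7,0,1],[0,0,0,0,1,0,1],[0,0,0,0,0.6,0,1],[0,0,0,0,0,0,1]]
  ]
}}

```text
t: 7.4
tool_pos: [0.4813, -0.2994, 0.1534]
orientation: [-0.961, 0.002, -1.598]
wrist_force: [-0.1, 0.0, 0.3]
width: 0.0913
```

```bash
python3 - <<'E'
from h import *; from station import robot
p,R=pose(robot)
p,R=plan(p,R,[.4801,-.2983,.1549],frame(-.03,.611),1)
E
```

```text
t 7.4 tcp [ 0.4813 -0.2994  0.1534] q [-0.82  0.19  2.09  0.85  0.58 -1.46] F [-0.06  0.01  0.27] w 0.0913
turn total [ 0.001  0.001 -0.004] per row [ 0.001  0.001 -0.004] shift total, tool axes cm [-0.11 -0.19 -0.02]
[0.001, 0.001, -0.004] [-0.11, -0.19, -0.02]
```

{"op": "drive_tool", "data": {
  "steps": [
    [[0,0,0,-0.1,-0.2,0,0],[0,0,0,0,0,0,0],[0,0,0,0,0,0,0],[0,0,0,0,0,0,0],[0,0,0,0,0,0,0],[0,0,0,0,0,0,0],[0,0,0,0,0,0,0],[0,0,0,0,0,0,0],[0,0,0,0,0,0,0],[0,0,0,0,0,0,0],[0,0,0,0,0,0,0],[0,0,0,0,0,0,0]]
  ],
  "newtons": 50
}}

```text
t: 8.6
tool_pos: [0.4799, -0.2983, 0.1549]
orientation: [-0.961, 0.002, -1.598]
wrist_force: [-1.7, 0.3, -0.2]
width: 0.0237
```

Gripped: 23.7 mm opening on the 24 mm band.

{"op": "drive_tool", "data": {
  "steps": [
    [[0,0,0,0,-0.5,0,0],[0,0,0,0,-1,0,0],[0,0,0,0,-1.5,0,0],[0,0,0,0,-1.5,0,0],[0,0,0,0,-1.5,0,0],[0,0,0,0,-1.5,0,0],[0,0,0,0,-1.5,0,0],[0,0,0,0,-1.5,0,0],[0,0,0,0,-1.5,0,0],[0,0,0,0,-1.5,0,0],[0,0,0,0,-0.5,0,0],[0,0,0,0,0,0,0]]
  ]
}}

```text
t: 9.8
tool_pos: [0.3994, -0.2966, 0.2705]
orientation: [-0.96, 0.001, -1.599]
wrist_force: [0.6, 0.5, -1.9]
width: 0.0237
```

```bash
python3 - <<'E'
from h import *; from station import robot
p,R=pose(robot)
# straighten and rise toward robot, then carry
p,R=plan(p,R,[.40,-.27,.40],frame(.3,.0),6)
p,R=plan(p,R,[.42,.05,.41],frame(.9,0),8)
p,R=plan(p,R,[.53,.355,.41],frame(np.pi/2-.11,0),8)
E
```

```text
t 9.8 tcp [ 0.3994 -0.2966  0.2705] q [-0.99 -0.03  2.    0.64  0.9  -1.3 ] F [ 0.57  0.49 -1.88] w 0.0237
turn total [-0.605 -0.318  0.099] per row [-0.101 -0.053  0.017] shift total, tool axes cm [ -2.67 -10.62   7.41]
[-0.101, -0.053, 0.017] [-0.44, -1.77, 1.23]
[-0.101, -0.053, 0.017] [-0.41, -1.88, 1.07]
[-0.101, -0.053, 0.017] [-0.39, -1.97, 0.9]
[-0.101, -0.053, 0.017] [-0.38, -2.05, 0.72]
[-0.101, -0.053, 0.017] [-0.39, -2.1, 0.53]
[-0.101, -0.053, 0.017] [-0.4, -2.14, 0.34]
turn total [-0.  -0.6 -0. ] per row [-0.    -0.075 -0.   ] shift total, tool axes cm [-29.98  -1.    11.37]
[-0.0, -0.075, -0.0] [-3.75, -0.12, 1.42]
[-0.0, -0.075, -0.0] [-3.63, -0.12, 1.7]
[-0.0, -0.075, -0.0] [-3.49, -0.12, 1.96]
[-0.0, -0.075, -0.0] [-3.34, -0.12, 2.22]
[-0.0, -0.075, -0.0] [-3.16, -0.12, 2.46]
[-0.0, -0.075, -0.0] [-2.97, -0.12, 2.69]
[-0.0, -0.075, -0.0] [-2.76, -0.12, 2.91]
[-0.0, -0.075, -0.0] [-2.53, -0.12, 3.11]
turn total [ 0.    -0.561  0.   ] per row [ 0.   -0.07  0.  ] shift total, tool axes cm [-10.34   0.    30.73]
[0.0, -0.07, 0.0] [-1.29, 0.0, 3.84]
[0.0, -0.07, 0.0] [-1.02, 0.0, 3.92]
[0.0, -0.07, 0.0] [-0.74, 0.0, 3.98]
[0.0, -0.07, 0.0] [-0.46, 0.0, 4.03]
[0.0, -0.07, 0.0] [-0.18, 0.0, 4.05]
[0.0, -0.07, 0.0] [0.1, 0.0, 4.05]
[0.0, -0.07, 0.0] [0.39, 0.0, 4.03]
[0.0, -0.07, 0.0] [0.67, 0.0, 4.0]
```

{"op": "drive_tool", "data": {
  "steps": [
    [[-0.05,-0.03,0,-0.2,-1.8,1.2,0],[-0.1,-0.053,0.017,-0.4,-1.8,1.2,0],[-0.1,-0.053,0.017,-0.4,-1.9,1.0,0],[-0.1,-0.053,0.017,-0.4,-2,0.9,0],[-0.1,-0.053,0.017,-0.4,-2,0.7,0],[-0.1,-0.053,0.017,-0.4,-2,0.5,0],[-0.05,-0.03,0.01,-0.3,-1,0.2,0],[0,0,0,0,0,0,0]]
  ]
}}

```text
t: 10.6
tool_pos: [0.4062, -0.2672, 0.4076]
orientation: [-1.567, -0.004, -1.264]
wrist_force: [0.3, -0.2, -2.4]
width: 0.0231
```

```bash
python3 - <<'E'
from h import *; from station import robot
p,R=pose(robot); dev(R,.3,0)
p,R=plan(p,R,[.42,.05,.41],frame(.9,0),9)
ims=[robot.capture(c)["image"] for c in("side","top")]
a=cv2.resize(ims[0][100:320,180:400,::-1],(400,400)); b=cv2.resize(ims[1][120:320,250:450,::-1],(400,400))
cv2.imwrite("pics/g3.png",np.hstack([a,b]))
E
```

```text
t 10.6 tcp [ 0.4062 -0.2672  0.4076] q [-0.61  0.11  1.36  0.    1.66 -0.91] F [ 0.34 -0.2  -2.4 ] w 0.0231
remaining turn [-0.004  0.007  0.004]
turn total [-0.002 -0.593  0.005] per row [-0.    -0.066  0.001] shift total, tool axes cm [-29.82  -0.33  10.88]
[-0.0, -0.066, 0.001] [-3.31, -0.04, 1.21]
[-0.0, -0.066, 0.001] [-3.23, -0.03, 1.42]
[-0.0, -0.066, 0.001] [-3.13, -0.03, 1.63]
[-0.0, -0.066, 0.001] [-3.01, -0.03, 1.84]
[-0.0, -0.066, 0.001] [-2.88, -0.03, 2.03]
[-0.0, -0.066, 0.001] [-2.74, -0.03, 2.22]
[-0.0, -0.066, 0.001] [-2.59, -0.03, 2.39]
[-0.0, -0.066, 0.001] [-2.43, -0.03, 2.56]
[-0.0, -0.066, 0.001] [-2.25, -0.03, 2.71]
```

View pics/g3.png

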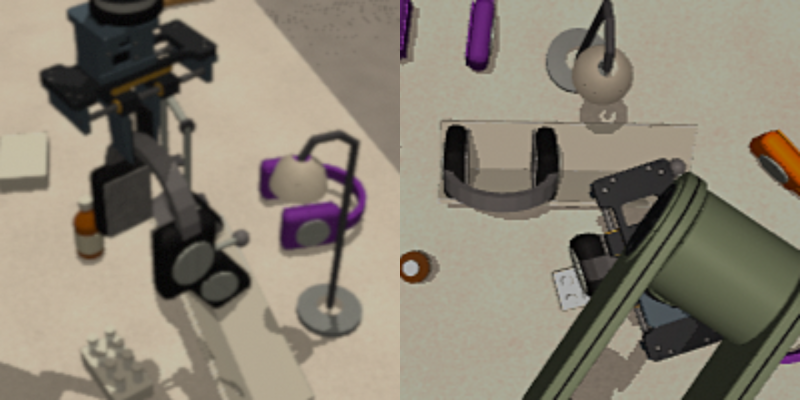

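Held upright, clear of the dock and the lamp. Carry on to the long rail.

{"op": "drive_tool", "data": {
  "steps": [
    [[0,-0.04,0,-2,0,0.7,0],[0,-0.066,0,-3.3,0,1.2,0],[0,-0.066,0,-3.2,0,1.4,0],[0,-0.066,0,-3.1,0,1.6,0],[0,-0.066,0,-3.0,0,1.8,0],[0,-0.066,0,-2.9,0,2.0,0],[0,-0.066,0,-2.7,0,2.2,0],[0,-0.066,0,-2.6,0,2.4,0],[0,-0.066,0,-2.4,0,2.6,0],[0,-0.04,0,-1.5,0,1.8,0]]
  ]
}}

```text
t: 11.7
tool_pos: [0.4048, 0.059, 0.4055]
orientation: [-1.571, -0.003, -0.658]
wrist_force: [0.6, -0.4, -1.8]
width: 0.0239
```

```bash
python3 - <<'E'
from h import *; from station import robot
p,R=pose(robot)
p,R=plan(p,R,[.531,.37,.40],frame(np.pi/2-.11,0),10)
E
```

```text
t 11.7 tcp [0.4048 0.059  0.4055] q [ 0.12 -0.02  1.5  -0.    1.65 -0.79] F [ 0.58 -0.35 -1.85] w 0.0239
turn total [ 0.001 -0.548  0.003] per row [ 0.    -0.055  0.   ] shift total, tool axes cm [-9.02  0.52 32.33]
[0.0, -0.055, 0.0] [-0.9, 0.05, 3.23]
[0.0, -0.055, 0.0] [-0.72, 0.05, 3.28]
[0.0, -0.055, 0.0] [-0.54, 0.05, 3.31]
[0.0, -0.055, 0.0] [-0.36, 0.05, 3.34]
[0.0, -0.055, 0.0] [-0.18, 0.05, 3.35]
[0.0, -0.055, 0.0] [0.01, 0.05, 3.36]
[0.0, -0.055, 0.0] [0.19, 0.05, 3.35]
[0.0, -0.055, 0.0] [0.37, 0.05, 3.34]
[0.0, -0.055, 0.0] [0.55, 0.05, 3.31]
[0.0, -0.055, 0.0] [0.74, 0.05, 3.27]
```

{"op": "drive_tool", "data": {
  "steps": [
    [[0,-0.055,0,-0.9,0,3.2,0],[0,-0.055,0,-0.7,0,3.3,0],[0,-0.055,0,-0.5,0,3.3,0],[0,-0.055,0,-0.4,0,3.3,0],[0,-0.055,0,-0.2,0,3.3,0],[0,-0.055,0,0,0,3.4,0],[0,-0.055,0,0.2,0,3.4,0],[0,-0.055,0,0.4,0,3.3,0],[0,-0.055,0,0.6,0.2,3.3,0],[0,-0.055,0,0.7,0.2,2.8,0],[0,0,0,0,0,0,0],[0,0,0,0,0,0,0]]
  ]
}}

```text
t: 12.9
tool_pos: [0.5317, 0.3623, 0.4003]
orientation: [-1.576, -0.001, -0.111]
wrist_force: [-0.7, 0.1, -1.4]
width: 0.0234
```

```bash
python3 - <<'E'
from h import *; from station import robot
p,R=pose(robot)
plan(p,R,[.531,.37,.36],frame(np.pi/2-.11,0),1)
D=[robot.capture(c) for c in("side","top")]; ims=[d["image"] for d in D]
# arch crown estimate: fit circle to outer band points in plane through heading
h=np.array([np.sin(np.pi/2-.11),-np.cos(np.pi/2-.11),0])
for d in D:
    w=cloud(d); g=w.reshape(-1,3); y=(g-p); a=y@h; b=y@np.array([-h[1],h[0],0])
    m=(abs(b)<.02)&(abs(a-.028)<.12)&(g[:,2]<p[2]+.03)&(g[:,2]>p[2]-.2)
    k=m&(a>.035)&(g[:,2]>p[2]-.07)
    print("band pts",k.sum(),"b range",np.percentile(b[k],[5,50,95]).round(4) if k.sum() else "")
    if k.sum()>20:
        from scipy.optimize import least_squares
        r=least_squares(lambda v:np.hypot(a[k]-v[0],g[k,2]-v[1])-.081,[.028,p[2]-.056],loss="soft_l1",f_scale=.003); print(" arch centre a,z-tcp",(r.x-[0,p[2]]).round(4),np.sqrt(np.mean(r.fun**2)).round(4))
a=cv2.resize(ims[0][50:250,140:340,::-1],(400,400)); b=cv2.resize(ims[1][100:300,50:250,::-1],(400,400))
cv2.imwrite("pics/g4.png",np.hstack([a,b]))
E
```

```text
t 12.9 tcp [0.5317 0.3623 0.4003] q [ 0.58  0.4   0.99 -0.    1.75 -0.88] F [-0.72  0.11 -1.42] w 0.0234
turn total [ 0.005 -0.001  0.001] per row [ 0.005 -0.001  0.001] shift total, tool axes cm [-0.16  4.02  0.78]
[0.005, -0.001, 0.001] [-0.16, 4.02, 0.78]
band pts 215 b range [-0.0154 -0.0082  0.0139]
 arch centre a,z-tcp [ 0.0101 -0.0515] 0.0083
band pts 456 b range [-0.0171 -0.007   0.0083]
 arch centre a,z-tcp [ 0.0122 -0.0488] 0.0085
```

View pics/g4.png

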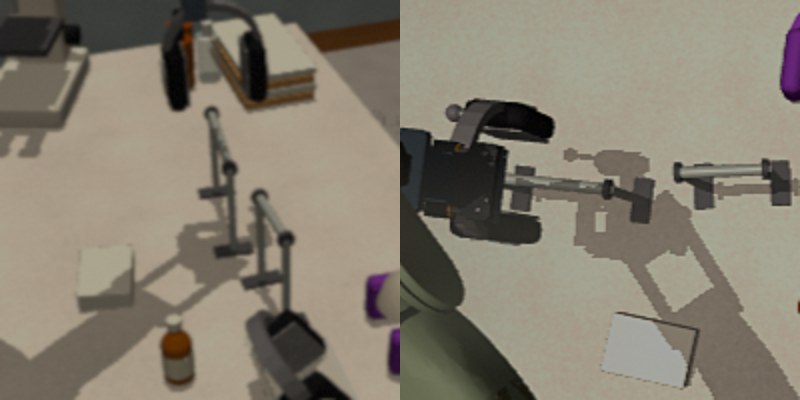

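The headset is upright above the long bar: bar ends at side crop (212,112) and (230,168), cups either side of it. Descend to just above.

{"op": "drive_tool", "data": {
  "steps": [
    [[0,0,0,-0.1,1,0.4,0],[0,0,0,0,2,0.4,0],[0,0,0,0,2.5,0,0],[0,0,0,0,2.5,0,0],[0,0,0,0,2.5,0,0],[0,0,0,0,2.5,0,0],[0,0,0,0,2.5,0,0],[0,0,0,0,2,0,0],[0,0,0,0,1.5,0,0],[0,0,0,0,0,0,0],[0,0,0,0,0,0,0]]
  ]
}}

```text
t: 14.1
tool_pos: [0.5322, 0.3702, 0.2123]
orientation: [-1.573, -0.004, -0.11]
wrist_force: [0.8, 0.5, -2.4]
width: 0.0232
```

```bash
python3 - <<'E'
from h import *; from station import robot
p,R=pose(robot)
plan(p,R,[.531,.37,.1666],frame(np.pi/2-.11,0),1)
ims=[robot.capture(c)["image"] for c in("side","top")]
a=cv2.resize(ims[0][80:200,190:310,::-1],(400,400),interpolation=2); b=cv2.resize(ims[1][120:260,60:200,::-1],(400,400),interpolation=2)
cv2.imwrite("pics/g5.png",np.hstack([a,b]))
E
```

```text
t 14.1 tcp [0.5322 0.3702 0.2123] q [ 0.59  0.44  1.39 -0.    1.32 -0.87] F [ 0.76  0.54 -2.41] w 0.0232
turn total [0.003 0.    0.004] per row [0.003 0.    0.004] shift total, tool axes cm [-0.14  4.57 -0.02]
[0.003, 0.0, 0.004] [-0.14, 4.57, -0.02]
```

View pics/g5.png

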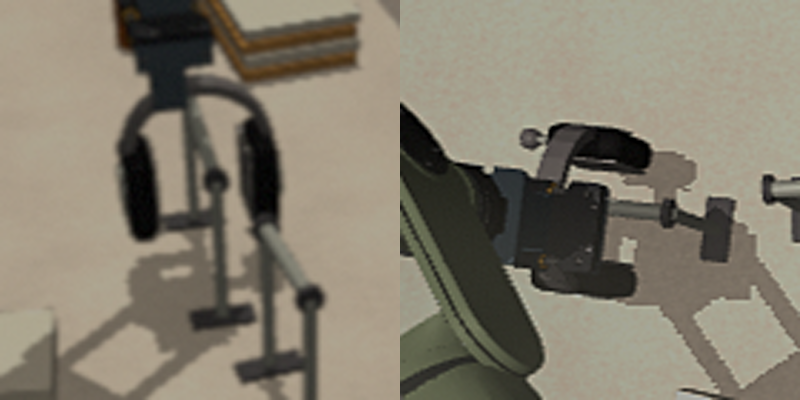

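{"op": "drive_tool", "data": {
  "steps": [
    [[0,0,0,0,1,0,0],[0,0,0,0,1,0,0],[0,0,0,0,1,0,0],[0,0,0,0,0.6,0,0],[0,0,0,0,0.4,0,0],[0,0,0,0,0.2,0,0],[0,0,0,0,0,0,0],[0,0,0,0,0,0,0]]
  ]
}}

```text
t: 15.0
tool_pos: [0.5327, 0.3706, 0.1702]
orientation: [-1.573, -0.005, -0.109]
wrist_force: [0.2, -0.2, -1.7]
width: 0.024
```

{"op": "drive_tool", "data": {
  "steps": [
    [[0,0,0,0,0.2,0,0],[0,0,0,0,0.1,0,0],[0,0,0,0,0,0,0]]
  ]
}}

```text
t: 15.3
tool_pos: [0.5328, 0.3707, 0.1695]
orientation: [-1.572, -0.006, -0.109]
wrist_force: [-2.3, -2.2, 7.2]
width: 0.0232
```

Contact felt on the bar (+9 N). Release partway.

{"op": "drive_tool", "data": {
  "steps": [
    [[0,0,0,0,0,0,0.35],[0,0,0,0,0,0,0.45],[0,0,0,0,0,0,0.55],[0,0,0,0,0,0,0.55],[0,0,0,0,0,0,0.55],[0,0,0,0,0,0,0.55]]
  ]
}}

```text
t: 15.9
tool_pos: [0.5325, 0.3704, 0.1667]
orientation: [-1.574, -0.004, -0.109]
wrist_force: [0.1, 0.8, 0.4]
width: 0.0505
```

```bash
python3 - <<'E'
from h import *; from station import robot
p,R=pose(robot)
ims=[robot.capture(c)["image"] for c in("side","top")]
a=cv2.resize(ims[0][80:200,190:310,::-1],(400,400),interpolation=2); b=cv2.resize(ims[1][120:260,60:200,::-1],(400,400),interpolation=2)
cv2.imwrite("pics/g6.png",np.hstack([a,b]))
E
```

```text
t 15.9 tcp [0.5325 0.3704 0.1667] q [ 0.59  0.46  1.46 -0.01  1.22 -0.87] F [0.07 0.84 0.38] w 0.0505
```

View pics/g6.png

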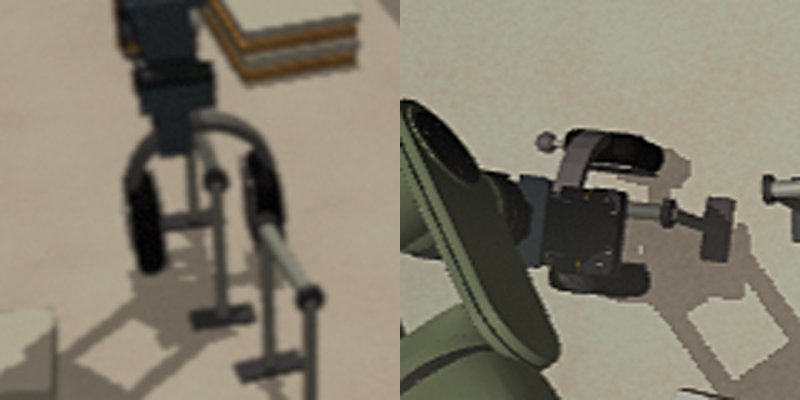

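The mic headset hangs on the bar (band over the bar at side crop (205,120), cups both sides). Rise clear and go for the plain one.

{"op": "drive_tool", "data": {
  "steps": [
    [[0,0,0,0,-1,0,0.55],[0,0,0,0,-2,0,0.55],[0,0,0,0,-3,0,0.55],[0,0,0,0,-4,0,0.55],[0,0,0,0,-4,0,1],[0,0,0,0,-3,0,1],[0,0,0,0,0,0,1]]
  ]
}}

```text
t: 16.7
tool_pos: [0.5332, 0.3719, 0.3435]
orientation: [-1.566, -0.013, -0.109]
wrist_force: [0.1, 0.0, 0.8]
width: 0.0712
```

```bash
python3 - <<'E'
from h import *; from station import robot
p,R=pose(robot)
p,R=plan(p,R,[.44,.13,.35],frame(.75,0),8)
p,R=plan(p,R,[.4346,-.101,.2284],frame(-.03,.611),8)
E
```

```text
t 16.7 tcp [0.5332 0.3719 0.3435] q [ 0.59  0.4   1.13 -0.    1.6  -0.87] F [0.11 0.05 0.83] w 0.0712
turn total [-0.009  0.711  0.01 ] per row [-0.001  0.089  0.001] shift total, tool axes cm [ -6.62  -0.85 -25.06]
[-0.001, 0.089, 0.001] [-0.83, -0.11, -3.13]
[-0.001, 0.089, 0.001] [-0.55, -0.1, -3.19]
[-0.001, 0.089, 0.001] [-0.26, -0.1, -3.23]
[-0.001, 0.089, 0.001] [0.03, -0.09, -3.24]
[-0.001, 0.089, 0.001] [0.32, -0.09, -3.23]
[-0.001, 0.089, 0.001] [0.6, -0.09, -3.18]
[-0.001, 0.089, 0.001] [0.88, -0.09, -3.12]
[-0.001, 0.089, 0.001] [1.15, -0.08, -3.03]
turn total [ 0.579  0.755 -0.238] per row [ 0.072  0.094 -0.03 ] shift total, tool axes cm [ 16.53  12.16 -16.14]
[0.072, 0.094, -0.03] [2.07, 1.52, -2.02]
[0.072, 0.094, -0.03] [2.21, 1.44, -1.92]
[0.072, 0.094, -0.03] [2.34, 1.37, -1.81]
[0.072, 0.094, -0.03] [2.47, 1.32, -1.68]
[0.072, 0.094, -0.03] [2.58, 1.28, -1.54]
[0.072, 0.094, -0.03] [2.68, 1.25, -1.38]
[0.072, 0.094, -0.03] [2.77, 1.24, -1.21]
[0.072, 0.094, -0.03] [2.84, 1.24, -1.04]
```

{"op": "drive_tool", "data": {
  "steps": [
    [[0,0.089,0,-0.8,-0.1,-3.1,1],[0,0.089,0,-0.6,-0.1,-3.2,1],[0,0.089,0,-0.3,-0.1,-3.2,1],[0,0.089,0,0,-0.1,-3.2,1],[0,0.089,0,0.3,-0.1,-3.2,1],[0,0.089,0,0.6,-0.1,-3.2,1],[0,0.089,0,0.9,-0.1,-3.1,1],[0,0.089,0,1.2,-0.1,-3,1]]
  ]
}}

```text
t: 17.5
tool_pos: [0.4375, 0.1292, 0.3449]
orientation: [-1.571, -0.004, -0.825]
wrist_force: [0.4, -1.2, 0.3]
width: 0.0914
```

{"op": "drive_tool", "data": {
  "steps": [
    [[0.072,0.094,-0.03,2.1,1.2,-2,1],[0.072,0.094,-0.03,2.2,1.2,-1.9,1],[0.072,0.094,-0.03,2.3,1.2,-1.8,1],[0.072,0.094,-0.03,2.5,1.2,-1.7,1],[0.072,0.094,-0.03,2.6,1.2,-1.5,1],[0.072,0.094,-0.03,2.7,1.2,-1.4,1],[0.072,0.094,-0.03,2.8,1.2,-1.2,1],[0.072,0.094,-0.03,2.8,1.2,-1,1],[0,0,0,0,0,0,1]]
  ]
}}

```text
t: 18.4
tool_pos: [0.4288, -0.1026, 0.2311]
orientation: [-0.965, -0.004, -1.606]
wrist_force: [-0.2, -0.4, -0.3]
width: 0.0909
```

```bash
python3 - <<'E'
from h import *; from station import robot
p,R=pose(robot)
plan(p,R,[.4863,-.101,.1547],frame(-.03,.611),1)
E
```

```text
t 18.4 tcp [ 0.4288 -0.1026  0.2311] q [-0.42 -0.17  2.23  0.42  0.56 -0.69] F [-0.21 -0.42 -0.31] w 0.0909
turn total [ 0.005 -0.002  0.006] per row [ 0.005 -0.002  0.006] shift total, tool axes cm [-0.39  9.54  0.37]
[0.005, -0.002, 0.006] [-0.39, 9.54, 0.37]
```

{"op": "drive_tool", "data": {
  "steps": [
    [[0,0,0,-0.4,1,0.4,1],[0,0,0,0,2,0,1],[0,0,0,0,2,0,1],[0,0,0,0,2,0,1],[0,0,0,0,1.5,0,1],[0,0,0,0,0.8,0,1],[0,0,0,0,0,0,1]]
  ]
}}

```text
t: 19.1
tool_pos: [0.4917, -0.098, 0.1612]
orientation: [-0.959, -0.006, -1.596]
wrist_force: [-0.0, 0.4, 0.6]
width: 0.0911
```

```bash
python3 - <<'E'
from h import *; from station import robot
p,R=pose(robot)
plan(p,R,[.4863,-.101,.1547],frame(-.03,.611),1)
s,c=np.sin(np.radians(35)),np.cos(np.radians(35))
w=cloud(robot.capture("side")).reshape(-1,3); q=w-[.5174,-.129,.1092]
hx,hy,hz=q[:,1],-c*q[:,0]-s*q[:,2],-s*q[:,0]+c*q[:,2]
r=np.hypot(hx,hz); k=(abs(hy)<.025)&(hx<-.0)&(hz>.03)&(r>.06)&(r<.09)
print("plain left half band",k.sum(),"r max pct",np.percentile(r[k],[50,90,98]).round(4),"hy",np.percentile(hy[k],[2,50,98]).round(4))
E
```

```text
t 19.1 tcp [ 0.4917 -0.098   0.1612] q [-0.33  0.03  2.27  0.6   0.3  -0.84] F [-0.02  0.43  0.56] w 0.0911
turn total [-0.     0.008  0.002] per row [-0.     0.008  0.002] shift total, tool axes cm [ 0.31  0.23 -0.81]
[-0.0, 0.008, 0.002] [0.31, 0.23, -0.81]
plain left half band 319 r max pct [0.0761 0.0792 0.0802] hy [-0.0102  0.0014  0.0142]
```

{"op": "drive_tool", "data": {
  "steps": [
    [[0,0,0,0.3,0.2,-0.8,1],[0,0,0,0,0,0,1],[0,0,0,0,0,0,1]]
  ]
}}

```text
t: 19.45
tool_pos: [0.4851, -0.1022, 0.1563]
orientation: [-0.957, -0.007, -1.599]
wrist_force: [0.5, -0.1, 0.8]
width: 0.0912
```

```bash
python3 - <<'E'
from h import *; from station import robot
p,R=pose(robot)
plan(p,R,[.4863,-.101,.1547],frame(-.03,.611),1)
E
```

```text
t 19.45 tcp [ 0.4851 -0.1022  0.1563] q [-0.35  0.03  2.29  0.66  0.29 -0.91] F [ 0.49 -0.09  0.76] w 0.0912
turn total [-0.003  0.006  0.005] per row [-0.003  0.006  0.005] shift total, tool axes cm [-0.12  0.2   0.01]
[-0.003, 0.006, 0.005] [-0.12, 0.2, 0.01]
```

{"op": "drive_tool", "data": {
  "steps": [
    [[0,0,0,-0.1,0.1,0,0],[0,0,0,0,0,0,0],[0,0,0,0,0,0,0],[0,0,0,0,0,0,0],[0,0,0,0,0,0,0],[0,0,0,0,0,0,0],[0,0,0,0,0,0,0],[0,0,0,0,0,0,0],[0,0,0,0,0,0,0],[0,0,0,0,0,0,0],[0,0,0,0,0,0,0],[0,0,0,0,0,0,0]]
  ],
  "newtons": 50
}}

```text
t: 20.65
tool_pos: [0.4851, -0.1016, 0.1547]
orientation: [-0.958, -0.007, -1.599]
wrist_force: [0.3, -0.7, -0.6]
width: 0.0234
```

{"op": "drive_tool", "data": {
  "steps": [
    [[0,0,0,0,-0.5,0,0],[0,0,0,0,-1,0,0],[0,0,0,0,-1.5,0,0],[0,0,0,0,-1.5,0,0],[0,0,0,0,-1.5,0,0],[0,0,0,0,-1.5,0,0],[0,0,0,0,-1.5,0,0],[0,0,0,0,-1.5,0,0],[0,0,0,0,-1.5,0,0],[0,0,0,0,-1.5,0,0],[0,0,0,0,-0.5,0,0],[0,0,0,0,0,0,0]]
  ]
}}

```text
t: 21.85
tool_pos: [0.4041, -0.0984, 0.2693]
orientation: [-0.958, -0.007, -1.599]
wrist_force: [-0.8, 0.7, -1.9]
width: 0.0234
```

```bash
python3 - <<'E'
from h import *; from station import robot
p,R=pose(robot)
p,R=plan(p,R,[.43,-.09,.40],frame(.3,.0),6)
E
```

```text
t 21.85 tcp [ 0.4041 -0.0984  0.2693] q [-0.46 -0.26  2.19  0.38  0.68 -0.66] F [-0.81  0.7  -1.92] w 0.0234
turn total [-0.606 -0.316  0.108] per row [-0.101 -0.053  0.018] shift total, tool axes cm [-0.82 -9.22  9.62]
[-0.101, -0.053, 0.018] [-0.14, -1.54, 1.6]
[-0.101, -0.053, 0.018] [-0.09, -1.69, 1.45]
[-0.101, -0.053, 0.018] [-0.05, -1.83, 1.27]
[-0.101, -0.053, 0.018] [-0.02, -1.94, 1.08]
[-0.101, -0.053, 0.018] [-0.0, -2.04, 0.88]
[-0.101, -0.053, 0.018] [0.0, -2.12, 0.67]
```

{"op": "drive_tool", "data": {
  "steps": [
    [[-0.05,-0.03,0.01,-0.1,-1.5,1.4,0],[-0.1,-0.053,0.018,-0.1,-1.6,1.6,0],[-0.1,-0.053,0.018,-0.1,-1.8,1.4,0],[-0.1,-0.053,0.018,0,-1.9,1.2,0],[-0.1,-0.053,0.018,0,-2,1,0],[-0.1,-0.053,0.018,0,-2,0.8,0],[-0.05,-0.03,0.01,0,-1,0.4,0],[0,0,0,0,0,0,0]]
  ]
}}

```text
t: 22.65
tool_pos: [0.4367, -0.0889, 0.4082]
orientation: [-1.565, -0.001, -1.26]
wrist_force: [1.0, -0.2, -2.7]
width: 0.0233
```

```bash
python3 - <<'E'
from h import *; from station import robot
p,R=pose(robot)
plan(p,R,[.543,.114,.40],frame(np.pi/2+.03,0),10)
E
```

```text
t 22.65 tcp [ 0.4367 -0.0889  0.4082] q [-0.23  0.04  1.44  0.    1.66 -0.54] F [ 0.95 -0.16 -2.67] w 0.0233
turn total [-0.004 -1.29   0.004] per row [-0.    -0.129  0.   ] shift total, tool axes cm [-16.06   0.9   16.32]
[-0.0, -0.129, 0.0] [-1.61, 0.09, 1.63]
[-0.0, -0.129, 0.0] [-1.38, 0.09, 1.83]
[-0.0, -0.129, 0.0] [-1.14, 0.09, 1.99]
[-0.0, -0.129, 0.0] [-0.87, 0.09, 2.12]
[-0.0, -0.129, 0.0] [-0.59, 0.09, 2.21]
[-0.0, -0.129, 0.0] [-0.3, 0.09, 2.27]
[-0.0, -0.129, 0.0] [-0.01, 0.09, 2.29]
[-0.0, -0.129, 0.0] [0.29, 0.09, 2.27]
[-0.0, -0.129, 0.0] [0.58, 0.08, 2.22]
[-0.0, -0.129, 0.0] [0.86, 0.08, 2.12]
```

{"op": "drive_tool", "data": {
  "steps": [
    [[0,-0.129,0,-1.6,0,1.6,0],[0,-0.129,0,-1.4,0,1.8,0],[0,-0.129,0,-1.1,0,2,0],[0,-0.129,0,-0.9,0,2.1,0],[0,-0.129,0,-0.6,0,2.2,0],[0,-0.129,0,-0.3,0,2.3,0],[0,-0.129,0,0,0,2.3,0],[0,-0.129,0,0.3,0.2,2.3,0],[0,-0.129,0,0.6,0.2,2.2,0],[0,-0.129,0,0.9,0.2,2.1,0],[0,0,0,0,0,0,0],[0,0,0,0,0,0,0]]
  ]
}}

```text
t: 23.85
tool_pos: [0.54, 0.113, 0.4024]
orientation: [-1.571, -0.003, 0.027]
wrist_force: [-0.6, -0.3, -1.7]
width: 0.0237
```

```bash
python3 - <<'E'
from h import *; from station import robot
p,R=pose(robot)
plan(p,R,[.543,.114,.212],frame(np.pi/2+.03,0),1)
E
```

```text
t 23.85 tcp [0.54   0.113  0.4024] q [ 0.19  0.23  1.23 -0.    1.68 -1.41] F [-0.57 -0.34 -1.65] w 0.0237
turn total [ 0.    -0.003  0.003] per row [ 0.    -0.003  0.003] shift total, tool axes cm [ 0.24 19.04  0.09]
[0.0, -0.003, 0.003] [0.24, 19.04, 0.09]
```

{"op": "drive_tool", "data": {
  "steps": [
    [[0,0,0,0.2,1,0.1,0],[0,0,0,0,2,0,0],[0,0,0,0,2.5,0,0],[0,0,0,0,2.5,0,0],[0,0,0,0,2.5,0,0],[0,0,0,0,2.5,0,0],[0,0,0,0,2.5,0,0],[0,0,0,0,2,0,0],[0,0,0,0,1.5,0,0],[0,0,0,0,0,0,0],[0,0,0,0,0,0,0]]
  ]
}}

```text
t: 24.95
tool_pos: [0.5434, 0.1139, 0.2138]
orientation: [-1.57, -0.005, 0.027]
wrist_force: [0.6, 0.2, -1.9]
width: 0.0235
```

```bash
python3 - <<'E'
from h import *; from station import robot
p,R=pose(robot)
plan(p,R,[.543,.114,.168],frame(np.pi/2+.03,0),1)
ims=[robot.capture(c)["image"] for c in("side","top")]
a=cv2.resize(ims[0][80:220,190:330,::-1],(400,400),interpolation=2); b=cv2.resize(ims[1][110:260,80:230,::-1],(400,400),interpolation=2)
cv2.imwrite("pics/g7.png",np.hstack([a,b]))
E
```

```text
t 24.95 tcp [0.5434 0.1139 0.2138] q [ 0.19  0.29  1.61 -0.    1.24 -1.41] F [ 0.62  0.17 -1.93] w 0.0235
turn total [-0.    -0.003  0.005] per row [-0.    -0.003  0.005] shift total, tool axes cm [-0.06  4.58  0.01]
[-0.0, -0.003, 0.005] [-0.06, 4.58, 0.01]
```

View pics/g7.png

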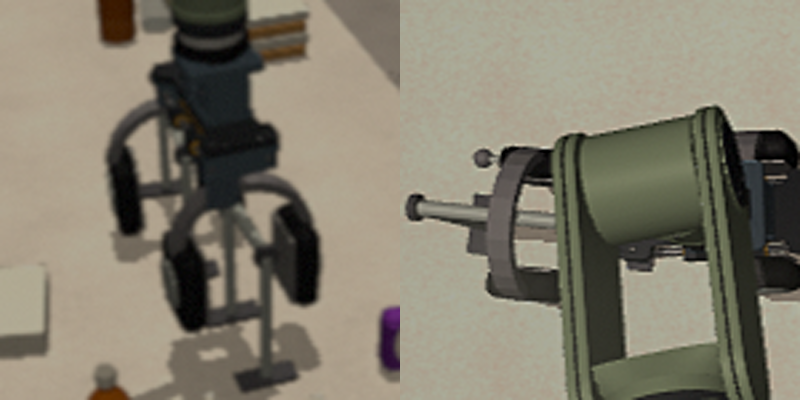

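The plain headset straddles the short bar, and the mic headset hangs behind on the long one. Lower it on.

{"op": "drive_tool", "data": {
  "steps": [
    [[0,0,0,0,1,0,0],[0,0,0,0,1,0,0],[0,0,0,0,1,0,0],[0,0,0,0,0.6,0,0],[0,0,0,0,0.4,0,0],[0,0,0,0,0.3,0,0],[0,0,0,0,0,0,0],[0,0,0,0,0,0,0]]
  ]
}}

```text
t: 25.85
tool_pos: [0.5442, 0.1147, 0.171]
orientation: [-1.57, -0.006, 0.029]
wrist_force: [-0.1, -0.9, -0.4]
width: 0.024
```

{"op": "drive_tool", "data": {
  "steps": [
    [[0,0,0,0,0.2,0,0],[0,0,0,0,0.1,0,0],[0,0,0,0,0,0,0]]
  ]
}}

```text
t: 26.15
tool_pos: [0.5442, 0.1147, 0.1706]
orientation: [-1.57, -0.008, 0.029]
wrist_force: [-6.0, -0.7, 12.4]
width: 0.0238
```

{"op": "drive_tool", "data": {
  "steps": [
    [[0,0,0,0,-0.2,0,0.35],[0,0,0,0,0,0,0.45],[0,0,0,0,0,0,0.5],[0,0,0,0,0,0,0.5],[0,0,0,0,0,0,0.5],[0,0,0,0,0,0,0.5]]
  ]
}}

```text
t: 26.75
tool_pos: [0.5438, 0.1146, 0.1694]
orientation: [-1.57, -0.005, 0.029]
wrist_force: [0.2, -0.2, -0.3]
width: 0.0458
```

```bash
python3 - <<'E'
from h import *; from station import robot
p,R=pose(robot)
ims=[robot.capture(c)["image"] for c in("side","top")]
a=cv2.resize(ims[0][80:220,190:330,::-1],(400,400),interpolation=2); b=cv2.resize(ims[1][110:260,80:230,::-1],(400,400),interpolation=2)
cv2.imwrite("pics/g8.png",np.hstack([a,b]))
E
```

```text
t 26.75 tcp [0.5438 0.1146 0.1694] q [ 0.19  0.32  1.68 -0.    1.13 -1.41] F [ 0.25 -0.18 -0.34] w 0.0458
```

View pics/g8.png

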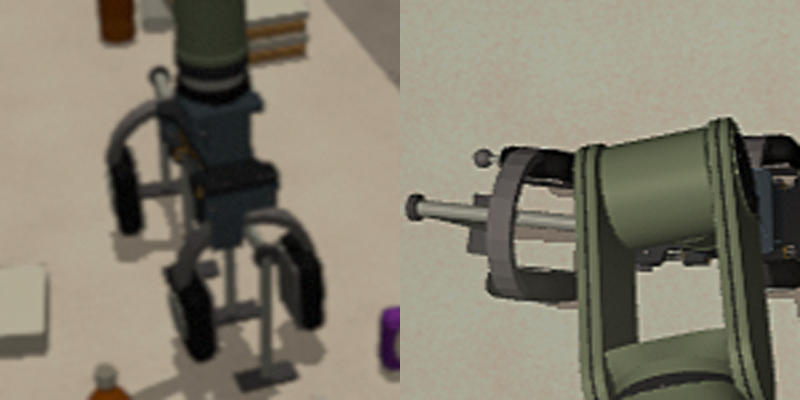

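The plain headset hangs on the short bar, its band over the bar at side crop (255,225). Withdraw straight up, then away, and measure.

{"op": "drive_tool", "data": {
  "steps": [
    [[0,0,0,0,-1,0,0.5],[0,0,0,0,-2,0,0.5],[0,0,0,0,-3,0,0.5],[0,0,0,0,-3,0,0.5],[0,0,0,0,-4,0,0.5],[0,0,0,0,-4,0,0.5],[0,0,0,-4,-3,0,0.5],[0,0,0,-4,-2,0,0.5],[0,0,0,-4,0,0,0.5],[0,0,0,-3,0,-4,0.5],[0,0,0,0,0,-4,0.5],[0,0,0,0,0,-4,0.5]]
  ]
}}

```text
t: 28.05
tool_pos: [0.395, -0.0106, 0.3904]
orientation: [-1.571, -0.009, 0.031]
wrist_force: [0.0, -0.3, -0.6]
width: 0.0458
```

{"op": "drive_tool", "data": {
  "steps": [
    [[0,0,0,0,0,-4,0.5],[0,0,0,0,0,-4,0.5],[0,0,0,0,0,-4,0.5],[0,0,0,0,0,0,0.5],[0,0,0,0,0,0,0.5],[0,0,0,0,0,0,0.5],[0,0,0,0,0,0,0.5],[0,0,0,0,0,0,0.5]]
  ]
}}

```text
t: 28.85
tool_pos: [0.3996, -0.1288, 0.389]
orientation: [-1.57, -0.006, 0.03]
wrist_force: [0.0, -0.5, -0.8]
width: 0.046
```

```bash
python3 - <<'E'
from h import *; from station import robot
from scipy.optimize import least_squares
p,R=pose(robot)
bars=dict(mic=(.5613,.367,-.11),plain=(.573,.115,.03))
D={c:robot.capture(c) for c in("side","top")}
for n,(x,y,a) in bars.items():
    ey=np.array([-np.sin(a),np.cos(a),0]);ex=np.array([np.cos(a),np.sin(a),0])
    for c,d in D.items():
        g=cloud(d).reshape(-1,3); q=g-[x,y,.18]; u,v,z=q@ex,q@ey,q[:,2]
        k=(abs(v)<.05)&(abs(u)<.1)&(z>-.06)&(z<.06)&(np.hypot(u,z+.069)>.06)
        s=least_squares(lambda t:np.hypot(u[k]-t[0],z[k]-t[1])-.081,[0,-.069],loss="soft_l1",f_scale=.002)
        top=k&(z>.005); dr=np.polyfit(u[top],v[top],1)[0]
        print(n,c,k.sum(),"arch centre across",s.x[0].round(4),"crown dz",(s.x[1]+.069).round(4),"along pct",np.percentile(v[top],[3,50,97]).round(3),"square deg",np.degrees(np.arctan(dr)).round(1),"rms",np.sqrt(np.mean(s.fun**2)).round(4))
        low=(abs(v)<.06)&(abs(u)<.1)&(abs(u)>.04)&(z>-.16)&(z<-.06)
        for sg in(-1,1):
            m=low&(u*sg>0); print("   cup",sg,m.sum(),np.percentile(u[m],[10,50,90]).round(3) if m.sum() else "", "zmin",z[m].min().round(3) if m.sum() else "")
for t in("reagent_mid","slidebox_mid","tuberack_mid"):
    print(t,[np.round(robot.mark_of(t,c)[0]["centre"]) for c in D])
a=cv2.resize(D["side"]["image"][80:220,190:330,::-1],(400,400),interpolation=2); b=cv2.resize(D["top"]["image"][110:300,70:260,::-1],(400,400),interpolation=2)
cv2.imwrite("pics/end.png",np.hstack([a,b]))
E
```

```text
t 28.85 tcp [ 0.3996 -0.1288  0.389 ] q [-0.34  0.    1.53  0.    1.61 -1.94] F [ 0.02 -0.46 -0.77] w 0.046
mic side 193 arch centre across -0.0098 crown dz 0.0027 along pct [-0.015 -0.003  0.013] square deg 2.6 rms 0.0051
   cup -1 12 [-0.084 -0.082 -0.062] zmin -0.15
   cup 1 159 [0.047 0.055 0.08 ] zmin -0.145
mic top 913 arch centre across -0.0013 crown dz -0.0029 along pct [-0.014 -0.002  0.01 ] square deg 1.2 rms 0.0073
   cup -1 231 [-0.082 -0.065 -0.049] zmin -0.143
   cup 1 172 [0.048 0.059 0.08 ] zmin -0.141
plain side 589 arch centre across -0.0021 crown dz -0.0043 along pct [-0.013  0.     0.015] square deg 1.1 rms 0.0068
   cup -1 394 [-0.081 -0.068 -0.049] zmin -0.156
   cup 1 327 [0.048 0.056 0.077] zmin -0.146
plain top 864 arch centre across -0.0015 crown dz -0.0025 along pct [-0.013 -0.001  0.01 ] square deg 1.2 rms 0.0073
   cup -1 208 [-0.081 -0.067 -0.05 ] zmin -0.148
   cup 1 94 [0.047 0.057 0.085] zmin -0.143Traceback (most recent call last):
  File "<stdin>", line 18, in <module>
IndexError: list index out of range
```

```bash
python3 - <<'E'
from h import *; from station import robot
D={c:robot.capture(c) for c in("side","top")}
for t in("reagent_mid","slidebox_mid","tuberack_mid"):
    print(t,[[np.round(r["centre"]).tolist() for r in robot.mark_of(t,c)[:1]] for c in D])
a=cv2.resize(D["side"]["image"][70:330,150:410,::-1],(400,400),interpolation=2); b=cv2.resize(D["top"]["image"][100:300,70:270,::-1],(400,400),interpolation=2)
cv2.imwrite("pics/end.png",np.hstack([a,b]))
E
```

```text
reagent_mid [[[226.0, 223.0]], [[255.0, 254.0]]]
slidebox_mid [[[191.0, 189.0]], [[175.0, 271.0]]]
tuberack_mid [[[242.0, 303.0]], [[346.0, 260.0]]]
```

View pics/end.png

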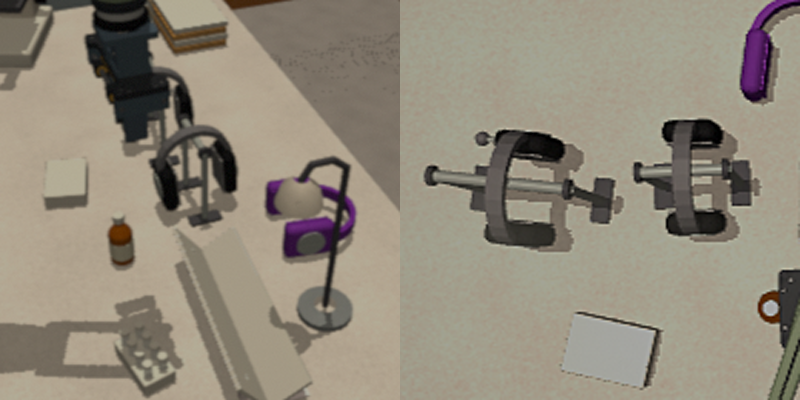

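Both headsets hang square on their own bars, the bystanders and lamp are where they were, and the robot is clear. Handing in.

```bash
python3 -c "
from station import robot
print(robot.job_done())"
```

```text
the job is handed in; nothing more can be done
None
```

Both headsets are hanging on their bars and the job is handed in, at about 29 s of the 72 s allowed. The microphone headset is on the longer rail and the plain one on the shorter. I lowered each until the wrist felt the bar, released it there and backed the arm clear.

**Last checks:**
- **Across the bar:** the clean fits put both crowns within about 2 mm. The side view of the microphone headset was partly hidden by the arm and read −10 mm on few points, still inside the 30 mm limit.
- **Height on the bar:** the readings were −4 to +3 mm from the bar top. These fits are rough (5–7 mm scatter), but inside the limits.
- **Along the bar and square to it:** both crowns are within about 3 mm of mid-bar and within 3° of square. The cups hang free either side.
- **Other objects:** the bottle, slide box and tube rack show within about 4 pixels of where they started. The lamp looks undisturbed and the gripper stayed clear of it.

**What went wrong:** on the first pick-up I pulled back before the slow fingers had closed. Nothing was touched, and the second try held.

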